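Put the conical tube away in the bench-top drawer

ROBOT

A 6-joint arm with a two-finger parallel gripper is mounted at the origin on a cart in front of the work surface, level with it; the furniture and walls round the work are solid. World frame = base frame: x ahead of the robot, y to its left, z up, the work surface at z = 0. Lengths are in mm, angles in rad, forces in N, time in s.
With the tool pointing down it reaches from about 400 to 825 mm from the base axis. Payload 7 kg.
Tool frame: the origin (TCP) lies at the very end of the fingers, on their centre line; the grasp point (between the pads) lies 19 mm behind it; z points along the fingers, y is the line along which they close (so a half turn about z gives the same grasp; the last joint's range is limited). The gripper opens to 88 mm and grips with 3 to 60 N. Pads are 19 mm wide; open, the fingers measure 130 mm over their backs; the gripper's body (78 mm by 193 mm) begins 47 mm behind the grasp point.
Start: joints at [1.55, 0.359, 0.012, 0, -1.224, -0.288], TCP at [205.152, 643.046, 226.561] pointing down, gripper open.
Joint ranges: [-3.07, 3.07], [-1.43, 2.12], [-1.02, 1.25], [-3.03, 1.67], [-3.05, -0], [-3.03, 3.03]. Speed limits (rad/s): [2.39, 2.39, 3.01, 3.14, 3.14, 3.14].

INTERFACE

Orientations are given as a unit quaternion [x, y, z, w].
In Python, from plant import bot gives the robot as it stands. Calls block until the motion is done:
- bot.move_ptp(position, orientation): joint-space move of the TCP to a pose.
- bot.line_to(position, velocity=150, ori=None): straight line of the TCP; ori=None keeps the orientation; velocity is the mean speed in mm/s.
- bot.move_joints(angles): joint-space move.
- bot.move_gripper(opening, force=None): finger opening in mm; force is the grip in N (None keeps the last); returns when the fingers have stopped.
- bot.pause(seconds).
- bot.solve_ik(position, orientation): joint angles nearest the present ones, or None.
- bot.read_state(): the state.
- bot.camera(name): name is "side" or "top"; returns the picture (400x640x3 uint8, red, green, blue); there is no depth.
- bot.get_calibration(name): a dict with "fx", "fy", "cx", "cy" (pixels), "distortion" ([k1, k2, p1, p2, k3] as OpenCV has them; the pictures are not rectified), "view" (4x4, takes a point from world to camera coordinates). Camera axes: x right, y up, looking along -z (the intrinsics and any distortion apply to the point x, -y, -z); pixel columns grow to the right and rows downward; lengths in mm; the calibration is good to about 2 mm. A picture is of the moment at which its call begins. get_calibration takes no time and is no camera call.
A pose or a line that the arm cannot do raises bot.Unreachable and nothing moves.
- bot.close_job(): hands the job in; it is judged then, once.
The state is a dict: "t": time; "joint_pos": joint angles; "qvel": joint speeds; "tau": joint torques, N m; "tcp_pos": TCP position; "eef_rot": TCP orientation; "contact_force": force on the tool from outside, world axes, zero at the start; "moment": the same for the moment, N m; "width": finger opening in mm; "finger_force": force on a finger pad.
Only numpy, scipy, OpenCV 4.12 (cv2) and the standard library are available. Lean on these libraries where they do the work, as an engineer would, in place of code of your own. Each camera call takes 0.05 s, during which the arm holds its last target. There are 200 camera calls.

TASK

Lay the long conical tube with the screw cap flat in the open top drawer of the small cabinet, let go of it, and then push that drawer fully shut. Leave the standing vial and the standing sample tube where they are.

Things in the scene. Friction and masses are not known exactly. Their poses are not given: they have to be found in the camera images.
- conical_tube: Capped conical tube lying on the bench at one of three spots to the robot's right: 112 mm long, 21 mm across, 20 to 45 g, white, blue screw cap at one end; does not roll (rests as if square, 20 mm wide and high). Origin: middle of its underside; y axis along its length, z up. A big bench centrifuge, 215 mm tall, stands behind the spots (from about x = 0.56 m), right of the cabinet: carry the tube over or round it.
- vial: Bystander: a standing white screw-cap vial, 25 mm across, 61 mm tall, loose. Origin: centre of its underside, z up.
- sample_tube: Bystander: a standing capped sample tube, 16 mm across, 75 mm tall, loose and easily knocked over. Origin: centre of its underside, z up.
- drawer_floor (a point): Point on the open drawer's inner floor, to lay the tube at; moves with the drawer. x points into the cabinet (the drawer opens toward -x), y along the drawer's width, z up. Inside: y = -108 to 108 mm, x = -55 mm (front panel) to 88 mm; side walls 43 mm high, front panel 50. Cabinet's front edge 60 mm or more behind this point at first, its top 55 mm above it. Floor 75 mm above the bench.
- drawer (a joint): How far the top drawer of the fixed grey two-drawer cabinet (240 wide, 160 deep, 130 mm high) is out, m: 0 = shut, starts at 0.115 to 0.13; 1.2 N friction, stays where left. White front panel 12 mm thick with a finger lip 120 mm wide, 8 thick; the middle of the lip's outer edge is at x = -80.5, y = 0, z = 39 mm from drawer_floor. Pushing it along +x shuts the drawer.

How it is judged:
By the outcome, as a careful person would: the job done as asked, in the order asked, and still so for the second after the job is handed in, with the robot touching nothing.
It also fails if it takes over 54 s, if anything falls off the work surface, if the arm or the gripper's body presses on something with over 40 N, if the wrist force passes 120 N, or if a joint passes its speed limit or range.

## Working session

There is one attempt and no reset: what is moved stays moved. The work goes in short steps, each a Python script; the robot and the scene stay as the last script left them, time stands still between calls to the robot, and variables do not carry over. Pictures are saved under pics/ and viewed, at most 10 in all, crops included, and the job is handed in when it is done.

```bash
mkdir -p pics; ls
python3 - <<'E'
from plant import bot
import cv2,numpy as np
for n in("side","top"):
    im=bot.camera(n); cv2.imwrite(f"pics/{n}0.png",im[...,::-1])
    c=bot.get_calibration(n); V=np.array(c["view"]); print(n,c["fx"],c["cx"],c["cy"],c["distortion"],V.round(3).tolist(),"pos",(-V[:3,:3].T@V[:3,3]).round())
s=bot.read_state();print(s["t"],s["eef_rot"],s["width"])
E
```

```text
pics
side 398.7971468817734 321.4546325346918 199.27194730010802 [0.02421531 0.         0.         0.         0.        ] [[0.91, -0.413, -0.024, -522.929], [0.272, 0.555, 0.786, -191.276], [-0.311, -0.722, 0.617, -1132.903], [0.0, 0.0, 0.0, 1.0]] pos [ 175. -928.  837.]
top 474.65784809279296 319.470593809344 199.6903810131491 [-0.04823636  0.          0.          0.          0.        ] [[0.023, -1.0, 0.014, -67.979], [0.999, 0.023, 0.048, -559.42], [-0.049, 0.013, 0.999, -1263.632], [0.0, 0.0, 0.0, 1.0]] pos [ 499.  -39. 1290.]
0.1 [ 9.88095777e-01 -1.53838053e-01 -4.13332019e-05  7.66603482e-04] 87.7444648158383
```

View pics/top0.png

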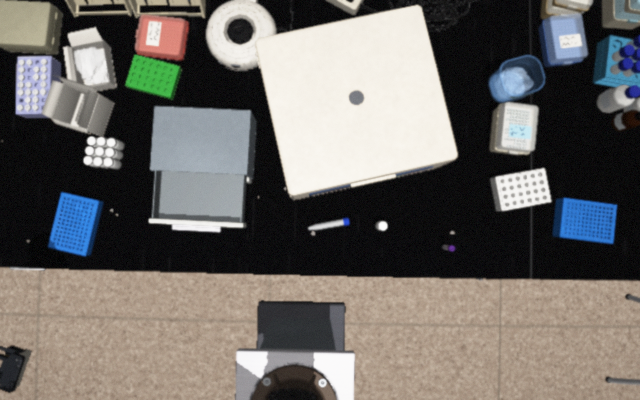

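View pics/side0.png

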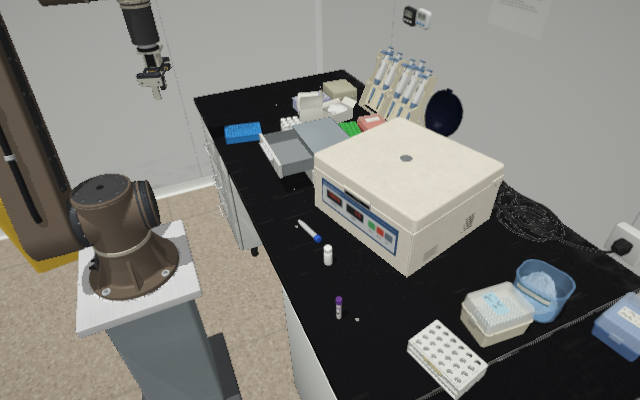

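The top view shows the tube from about (309,229) to its blue cap at (349,222), the vial at (382,226) and the sample tube at (450,247). The drawer's front panel runs from (150,222) to (244,226), with the lip near (197,229). The side view agrees with this.

```bash
cat > h.py <<'E'
import cv2,numpy as np
from plant import bot
def ray(n,px):
    c=bot.get_calibration(n);V=np.array(c["view"]);K=np.array([[c["fx"],0,c["cx"]],[0,c["fy"],c["cy"]],[0,0,1]])
    p=cv2.undistortPoints(np.array(px,float).reshape(-1,1,2),K,np.array(c["distortion"]))[:,0]
    d=np.c_[p[:,0],-p[:,1],-np.ones(len(p))]@V[:3,:3]
    return -V[:3,:3].T@V[:3,3],d
def plane(n,px,z):
    o,d=ray(n,px); return o+d*((z-o[2])/d[:,2])[:,None]
def blobs(im,mask,box,amin=6):
    x0,y0,x1,y1=box;m=np.zeros(mask.shape,np.uint8);m[y0:y1,x0:x1]=mask[y0:y1,x0:x1]*255
    cs,_=cv2.findContours(m,cv2.RETR_EXTERNAL,cv2.CHAIN_APPROX_NONE)
    return [(cv2.minAreaRect(c),cv2.contourArea(c)) for c in cs if cv2.contourArea(c)>=amin]
E
python3 - <<'E'
from h import *
im=bot.camera("top");i=im.astype(int);mx=i.max(2)
for r,a in blobs(im,mx>90,(295,205,480,262)):
    P=plane("top",cv2.boxPoints(r),10); 
    print(np.round(r[0],1),np.round(r[1],1),round(r[2],1),a,"c",plane("top",[r[0]],10)[0].round(1),"edges",(P[1]-P[0]).round(1),(P[2]-P[1]).round(1))
im2=bot.camera("side");mx2=im2.max(2)
for r,a in blobs(im2,mx2>90,(285,205,350,262))+blobs(im2,mx2>90,(325,285,350,325)):
    print("side",np.round(r[0],1),np.round(r[1],1),round(r[2],1),a,plane("side",[r[0]],10)[0].round(1))
print("panel z125",plane("top",[(150,221),(244,225),(197,229)],125).round(1))
big=cv2.resize(im[95:265,140:470],None,fx=2.4,fy=2.4,interpolation=cv2.INTER_CUBIC);cv2.imwrite("pics/c1.png",big[...,::-1])
E
```

```text
[451. 248.] [4. 6.] 90.0 19.0 c [ 438.3 -414.4   10. ] edges [  0.3 -16.4   0. ] [-10.8  -0.1   0. ]
[452. 232.] [2. 4.] 90.0 7.0 c [ 481.6 -416.6   10. ] edges [  0.2 -11.    0. ] [-5.4 -0.1  0. ]
[381.5 225.5] [ 9. 11.] 90.0 79.0 c [ 495.1 -224.3   10. ] edges [  0.7 -29.8   0. ] [-24.3  -0.4   0. ]
[328.7 225.2] [10.  41.9] 73.6 229.5 c [492.9 -81.6  10. ] edges [  34.3 -107.6    0. ] [-25.7  -8.1   0. ]
side [327.  252.5] [17.  8.] 90.0 117.0 [ 504.7 -192.6   10. ]
side [309.3 229.8] [29.7  6.4] 45.0 137.0 [496.5 -81.6  10. ]
side [337.9 211. ] [43.4 19.4] 38.3 424.0 [615.1 -39.8  10. ]
side [338.5 307. ] [22.  5.] 90.0 90.5 [ 451.1 -375.2   10. ]
panel z125 [[493.4 361.1 125. ]
 [489.1 129.6 125. ]
 [476.6 244.6 125. ]]
```

View pics/c1.png

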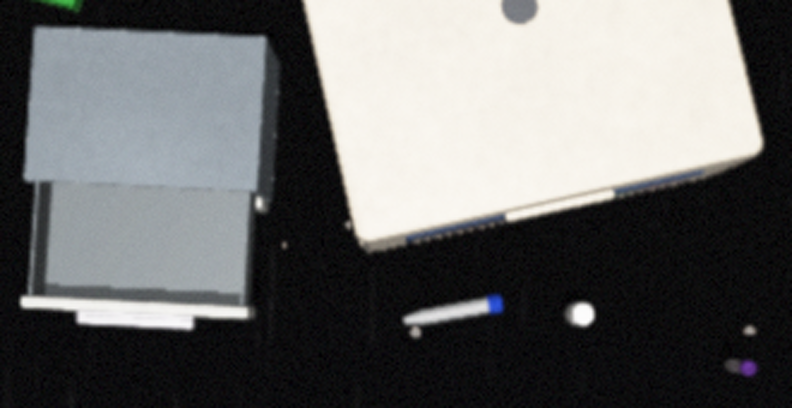

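Next I check the room to the centrifuge, because the gripper body is 193 mm long along the closing axis. I also get the tube axis and the drawer frame.

Run:
```python
from h import *
px=lambda c:np.array(c,float)/2.4+[140,95]
f=lambda n,c,z:print(n,plane("top",px(c),z).round(1).tolist())
f("tube ends",[(405,320),(502,303)],10)
f("cent top edge",[(365,246),(455,226),(560,203)],205)
f("cent base",[(365,250),(410,240)],150)
f("panel outer",[(21,307),(253,318)],125)
f("cab back, front top",[(35,27),(266,37),(25,181),(258,190)],130)
f("lip",[(78,325),(193,329),(135.5,327)],114)
print("cent side bottom",plane("side",[(316,205),(408,274),(350,230)],0).round(1).tolist())
# vial, sample tube tops
f("vial top",[(584,314)],61); f("samp top",[(749,368)],75)
s=bot.read_state()
for q in ([1,0,0,0],[.7071,.7071,0,0],[.7071,-.7071,0,0]): print(q,[np.round(j,2) if (j:=bot.solve_ik([x,y,z],q)) is not None else None for x,y,z in((490,-80,5),(440,-80,5),(570,245,80))])
```

```text
tube ends [[483.2, -28.1, 10.0], [504.7, -136.6, 10.0]]
cent top edge [[555.1, 10.0, 205.0], [576.2, -75.4, 205.0], [600.7, -175.5, 205.0]]
cent base [[553.9, 12.4, 150.0], [565.0, -32.4, 150.0]]
panel outer [[488.6, 364.0, 125.0], [483.1, 126.0, 125.0]]
cab back, front top [[777.5, 360.0, 130.0], [772.1, 120.8, 130.0], [617.6, 363.4, 130.0], [613.7, 124.1, 130.0]]
lip [[471.4, 308.0, 114.0], [470.2, 189.0, 114.0], [470.8, 248.4, 114.0]]
cent side bottom [[568.5, 31.1, 0.0], [673.2, -352.6, 0.0], [613.4, -127.5, 0.0]]
vial top [[494.5, -221.7, 61.0]]
samp top [[440.6, -398.1, 75.0]]
[1, 0, 0, 0] [array([ 0.23,  0.34, -0.64,  0.  , -0.6 ,  1.34]), array([ 0.26,  0.27, -0.75,  0.  , -0.55,  1.31]), array([ 0.72,  0.4 , -0.29,  0.  , -0.88,  0.85])]
[0.7071, 0.7071, 0, 0] [array([ 0.23,  0.34, -0.64,  0.  , -0.6 ,  2.91]), array([ 0.26,  0.27, -0.75,  0.  , -0.55,  2.88]), array([ 0.72,  0.4 , -0.29,  0.  , -0.88,  2.42])]
[0.7071, -0.7071, 0, 0] [array([ 0.23,  0.34, -0.64,  0.  , -0.6 , -0.23]), array([ 0.26,  0.27, -0.75,  0.  , -0.55, -0.26]), array([ 0.72,  0.4 , -0.29,  0.  , -0.88, -0.72])]
```

The tube measures 110.6 mm (112 given) and the cabinet is 239 mm wide (240 given), so both check out. The centrifuge front is only about 80 mm from the tube's axis and the body's half-length is 96 mm. So I'll first drag the tube about 48 mm toward the robot, with the body's long side parallel to the tube, and then grasp it.

```bash
cat >> h.py <<'E'
from scipy.spatial.transform import Rotation as Ro
def down(y):
    y=np.r_[np.array(y[:2],float)/np.hypot(*y[:2]),0];z=np.array([0,0,-1.])
    return Ro.from_matrix(np.c_[np.cross(y,z),y,z]).as_quat().tolist()
def st(): s=bot.read_state();print("t",round(s["t"],1),np.round(s["tcp_pos"],1),"F",np.round(s["contact_force"],1),"w",round(s["width"],1),"ff",np.round(s["finger_force"],1));return s
E
python3 - <<'E'
from h import *
c=np.array([494.,-82.]);d=np.array([21.5,-108.5]);d/=np.hypot(*d);n=np.array([-d[1],d[0]])
P=lambda s,z:[*(c+n*s),z]
q=down(d)
bot.move_gripper(40,20)
bot.move_ptp(P(28,290),q);st()
bot.line_to(P(28,60),250)
bot.line_to(P(28,5),100);st()
bot.line_to(P(-28,5),70);st()
bot.line_to(P(-20,5),80)
bot.line_to(P(-20,150),250)
bot.move_ptp([480,160,260],down(-n));bot.move_gripper(60)
im=bot.camera("top");cv2.imwrite("pics/t2.png",cv2.resize(im[150:280,270:480],None,fx=3.6,fy=3.6,interpolation=cv2.INTER_CUBIC)[...,::-1]);st()
E
```

```text
t 3.9 [521.6 -76.  289.9] F [-0.2  0.   0.7] w 39.9 ff 0.0
t 5.7 [522.  -76.5   5.6] F [-0.5 -0.1  0.7] w 39.5 ff 0.0
t 6.6 [466.9 -87.4   5. ] F [ 0.4  1.5 -0.2] w 39.9 ff 0.0
t 10.1 [480. 160. 260.] F [ 0.2 -0.6 -0.7] w 59.9 ff 0.0
```

View pics/t2.png

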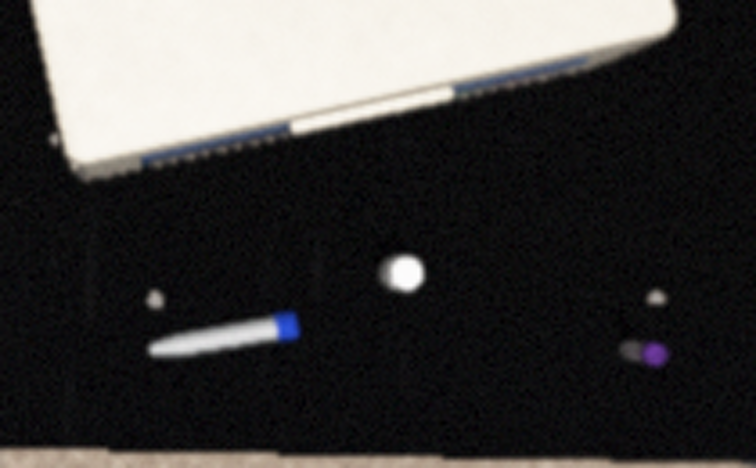

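The tube moved cleanly: its tip is at crop (149,350) and its cap end at (299,327). The vial and sample tube have not moved. Next I grasp the tube and lift it.

Run:
```python
from h import *
im=bot.camera("top")
r,a=max(blobs(im,im.max(2)>90,(305,235,360,256)),key=lambda b:b[1])
pts=plane("top",np.array([(149,350),(299,327)])/3.6+[270,150],10); d=(pts[1]-pts[0])[:2];L=np.hypot(*d);d/=L
B=plane("top",cv2.boxPoints(r),10);e=[B[1]-B[0],B[2]-B[1]];e=max(e,key=np.linalg.norm)[:2]
c=plane("top",[r[0]],10)[0][:2]
print("mask centre",c.round(1),"eye centre",pts.mean(0).round(1),"L",L.round(1),np.linalg.norm(e).round(1),"ang",np.degrees(np.arctan2(d[1],d[0])).round(1),np.degrees(np.arctan2(e[1],e[0])).round(1))
c=(c+pts.mean(0)[:2])/2
n=np.array([-d[1],d[0]])
assert abs(L-112)<8 and np.hypot(*(c-[447,-91]))<15
bot.move_ptp([*c,200],down(-n));bot.line_to([*c,50],250);bot.line_to([*c,4],80);st()
bot.move_gripper(0,25);s=st()
bot.line_to([*c,60],120);st()
bot.line_to([*c,300],250)
bot.pause(.1);st();np.save("d.npy",np.r_[c,d])
im=bot.camera("side");cv2.imwrite("pics/s3.png",im[40:300,200:440].repeat(2,0).repeat(2,1)[...,::-1])
```

```text
mask centre [445.3 -90.2] eye centre [442.4 -92.3  10. ] L 113.5 112.4 ang -80.1 -80.3
t 12.6 [444.3 -91.2   4.5] F [ 0.1 -0.6  0.3] w 60.1 ff 0.0
t 13.3 [443.9 -91.2   4.1] F [-0.5  0.   1.1] w 20.0 ff 24.9
t 13.9 [443.5 -91.2  59.6] F [-0.5  0.6 -1.3] w 20.2 ff 24.9
t 15.2 [443.2 -91.3 298.3] F [-0.1 -0.6 -0.6] w 20.0 ff 24.9
```

View pics/s3.png

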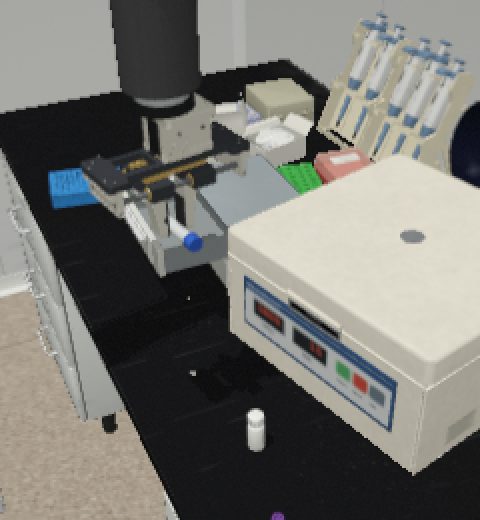

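The tube is held square and level at 20 mm width. The drawer frame, from the lip and panel, has its origin near (552,245.5) and yaw of about -1.2°. The panel and the cabinet edge agree to within 2 mm. Now I place it.

Run:
```python
from h import *
o=[552,245.5];q=down([-1,.021])
bot.move_ptp([*o,290],q);st()
bot.line_to([*o,140],220);bot.line_to([*o,83],80);st()
for z in(81,79.5,78.5):
    bot.line_to([*o,z],40);s=st()
    if s["contact_force"][2]>3: break
bot.move_gripper(34);bot.pause(.2);st()
bot.line_to([*o,150],120);bot.line_to([*o,240],250)
bot.move_ptp([425,246,240],down([0,-1]));bot.move_gripper(0,10)
im=bot.camera("top");cv2.imwrite("pics/t4.png",cv2.resize(im[90:250,130:470],None,fx=2.35,fy=2.35,interpolation=cv2.INTER_CUBIC)[...,::-1]);st()
```

```text
t 16.5 [552.  244.6 290.2] F [-0.3 -0.7 -1. ] w 20.2 ff 24.9
t 18.2 [552.3 245.7  83.4] F [-0.5  1.1 -0.3] w 20.0 ff 24.9
t 18.5 [552.1 245.6  81.3] F [-0.6  0.6 -0.4] w 19.5 ff 24.9
t 18.7 [552.  245.5  79.5] F [ 0.3 -0.6 -0.1] w 20.0 ff 24.9
t 19.0 [552.5 245.6  79.1] F [ 0.4 -0.9  4.1] w 19.6 ff 24.9
t 19.7 [552.  245.5  78.5] F [-0.3 -0.2 -0.2] w 33.9 ff 0.0
t 23.0 [425. 246. 240.] F [ 0.2 -0.2 -0.2] w 0.7 ff 0.0
```

View pics/t4.png

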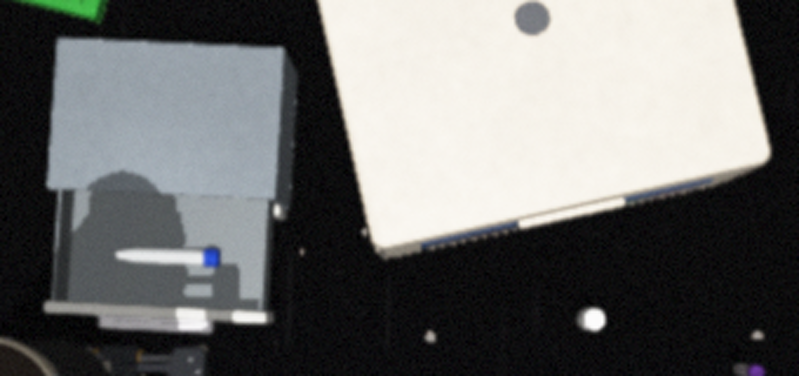

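The tube lies flat in the drawer, from about (118,255) to (220,258) in the crop, and the drawer is still open. Now I push the drawer shut by the lip.

Run:
```python
from h import *
y=246;Z=98
bot.line_to([438,y,200],200);bot.line_to([438,y,Z],150);bot.line_to([457,y,Z],60);st()
bot.line_to([565,y-1.5,Z],55);st()
x=565
while x<605:
    x+=2.5;bot.line_to([x,y-2,Z],30);s=bot.read_state()
    if s["contact_force"][0]<-9:break
print("stop at",x);bot.pause(.2);st()
bot.line_to([x-40,y,Z],120);bot.line_to([x-110,y,Z],200);bot.line_to([x-110,y,240],250)
bot.move_ptp([300,480,260],down([0,-1]))
im=bot.camera("top");cv2.imwrite("pics/t5.png",cv2.resize(im[90:260,130:470],None,fx=2.35,fy=2.35,interpolation=cv2.INTER_CUBIC)[...,::-1]);st()
```

```text
t 24.7 [457.3 245.8  97.9] F [-0.6 -0.2 -0.8] w 0.2 ff 0.0
t 26.8 [565.  244.7  98.1] F [-0.1 -0.3 -0.6] w 0.5 ff 0.4
stop at 582.5
t 28.8 [579.  243.8  97.8] F [-16.6   3.7   9.6] w 0.4 ff 8.4
t 31.6 [300.8 479.1 259.6] F [1.1 0.3 0.3] w 0.4 ff 0.0
```

View pics/t5.png

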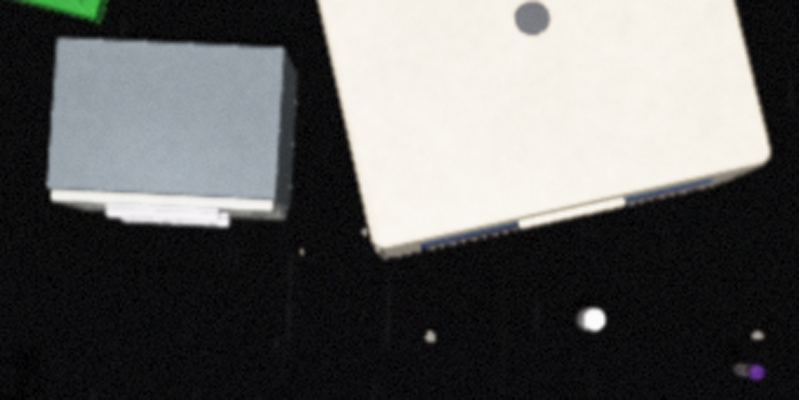

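The panel sits flush against the cabinet front (crop rows 190–205) after a firm 16 N stop, at about 119 mm of travel as expected. The vial at (593,319) and the sample tube at (756,372) are still standing where they were.

```bash
python3 -c "
from plant import bot
print(bot.close_job())"
```

```text
the job is handed in; nothing more can be done
None
```

The conical tube was laid flat in the top drawer and released, and the drawer was then pushed fully shut; the vial and sample tube were not disturbed, and the job was handed in at about 32 s.

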